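# Clip the snap hook to a clock weight and carry it to the tray

### The arm

A 7-joint arm with a two-finger parallel gripper is mounted at the origin on the work surface. World frame = base frame: x ahead of the robot, y to its left, z up, the work surface at z = 0. Lengths are in m, angles in degrees, forces in N, time in s.
With the tool pointing down it reaches from about 0.425 to 0.875 m from the base axis. Payload 4.7 kg.
Tool frame: the origin (TCP) lies midway between the tips of the shut fingers; the grasp point (between the pads) lies 19 mm behind it; z points along the fingers, y is the direction in which the jaws open and shut (so a half turn about z gives the same grasp; the last joint's range is limited). The gripper opens to 87 mm and grips with 3 to 60 N. Pads are 19 mm wide; open, the fingers measure 117 mm over their backs; the gripper's body (75 mm by 190 mm) begins 51 mm behind the grasp point.
Start: joints at [66.354, 18.392, -4.016, 83.108, 1.295, 78.541, -3.26], TCP at [0.269, -0.592, 0.223] pointing down, gripper open.
Joint ranges: [-163.93, 163.93], [-17.29, 119.83], [-79.2, 71.16], [3.27, 140.29], [-89.18, 269.18], [5.43, 117.66], [-154.24, 154.24]. Speed limits (degrees/s): [147.25, 147.25, 180, 180, 180, 180, 180].

### API

Orientations are given as [roll, pitch, yaw] about the fixed x, y, z axes, in that order (R = Rz(yaw) Ry(pitch) Rx(roll)).
In Python, from cell import env gives the robot as it stands.
- The arm moves only by the tool apply_moves, never from a script. Its argument "targets" is a list of rows, each a list of 2 entries, a list of its own where there are three numbers: the shift along the world's x, y, z in mm, then the turn, a rotation vector about the world's x, y, z in rad. A call has 1 to 8 rows; each row is the pose to reach, as a shift and turn from the pose commanded when the call began; what a row does not reach only later rows make up. A row lasts 1/10 s, in which the tool goes at most 50 mm and 8.59 degrees, less where a joint would pass 70% of its speed; a pose out of reach is approached as far as the arm can. A call with a gripper value outside its range is refused whole. "hand" is the finger opening in mm, from 0 to 87, set as the call begins (left out, the last holds). The fingers move at their own pace and stop on an object; "squeeze" is the grip in N (left out, the last holds). Time passes only in rows, so rows that repeat a pose let the fingers close. It gives the time, the measured TCP pose, the force and the opening at its end, in the units of the state.
- env.get_obs(): the state, without advancing time (a new reading comes with each control period).
- env.read_camera(name): name is "scene" or "top" or "wrist"; returns a dict with "image" (420x560x3 uint8, red, green, blue), "camera_matrix" (3x3 intrinsics, pixels), "camera_from_world" (4x4, takes a point from world to camera coordinates); the wrist camera has in their place "mount" (4x4, takes a point from camera to tool coordinates, whose origin is the TCP and whose axes are the flange's). Camera axes: x right, y down, z forward; pixel columns grow to the right and rows downward; lengths in m; the calibration is good to about 2 mm. The wrist camera is an equidistant fisheye: a pixel r from the principal point sees the ray r / f radians off the axis. A picture is of the moment at which its call begins: read the wrist's pose just before it. There is no depth.
- env.sign_off(): hands the job in, once; it reports no verdict.
Trained networks look in a picture, given as the dict that the camera call returned (one of the last four; its "shot" number tells which), for a name from the list of things; names that differ only in an ending like _2 or _b are one class to them, and where a whole thing is asked for, a point or a joint stands for the part that bears it (a point fixed in the world has none). Each returns a list of dicts, best first, with "conf" (0 to 1); they miss things now and then, are a little off and sometimes report something else, mostly with a low value. They report only what shows in the picture. A call takes as long as a camera call.
- env.regions_of(picture, target): "region" (420x560 bool, what is visible of it) and "rect" ([left, top, right, bottom] in pixels, round what is visible of it).
The state is a dict: "time_s": time; "qpos": joint angles; "joint_velocities": joint speeds; "effort": joint torques, N m; "tool_pos": TCP position; "tool_rot": TCP orientation; "force": force on the tool from outside, world axes, zero at the start; "wrist_torque": the same for the moment, N m; "grip_width": finger opening in m.
Only numpy, scipy, OpenCV 4.12 (cv2) and the standard library are available. Lean on these libraries where they do the work, as an engineer would, in place of code of your own. Each camera call takes 0.05 s, during which the arm holds its last target. There are 200 camera calls.

### The job

Clip the snap hook onto the eye on top of the brass clock weight by gently pressing its sprung gate sideways against the eye until the eye is in and the gate springs shut. Then lift the weight out of its wooden block by the hook, not with the fingers, and set it down gently, upright inside the shallow wooden tray, leaving the hook clipped on and let go. Do not force the parts and leave the other things on the bench where they are.

Things in the scene. Friction and masses are not known exactly. Their poses are not given: they have to be found in the camera images.
- hook: Steel snap hook standing in its holder's slot, underside 12 mm above the bench, 0.11 kg. Origin: centre of underside; z up, x to the gate side; it lies in the x-z plane, 8 mm thick (y). A J: spine x -15.5 to -8.5 mm; bowl with flat underside z 0 from x -6 to 9, inner floor z 7; nose x 11.5 to 18.5, its rounded tip at z 17; top arm from z 54.
- hook_handle (a point): Centre of the hook's light wooden handle, 89 mm above the hook's underside on its z axis. Handle 30 (x) x 14 (y) x 46 mm tall, from z 66 to 112 mm: grasp it across y. The hook's axes as above.
- hook_mouth (a point): Middle of the hook's mouth, at (12, 0, 23.5) mm in the hook's frame. The eye's top bar enters here along the hook's -x (push the hook along its +x); its centre must lie 20 to 27 mm above the hook's underside, best 23.5: lower it strikes the nose, higher the bowl strikes the eye's lower bar.
- gate (a joint): Sprung gate, hung from the top arm at (12, 0, 54.5) mm in the hook's frame, reaching down to the nose tip: 0 rad shut, grows inward to at most 0.95. About 3.5 N at the tip starts it, about 5 N when the bar is fully in (0.7 rad).
- hook_bowl (a point): Where the bar rests in the bowl, (1.5, 0, 10) mm in the hook's frame. Pressed right in, the bar meets the spine (bar centre x -5.5 mm) with the gate still resting on it; as the hook then rises about 14 mm the bar slips past the gate's tip into the bowl and the gate snaps shut behind it.
- weight: Brass cylinder 50 mm in diameter, 60 mm tall, 0.5 to 0.8 kg, standing loose in the hole of the block. Origin: centre of its underside; z up. A steel eye stands on its axis on top, in its y-z plane: enter it along the weight's x, from either side. In the hole the weight can tip by about 0.06 rad, so the eye gives up to some 8 mm when pushed.
- weight_top (a point): Centre of the cylinder's flat top. The eye above it is a closed loop of 6 mm rod, opening 30 mm wide, 24 mm tall, with a level top bar along the weight's y (22 mm straight). Its stem is screwed in differently each time, which is not measured: the bar's centre lies 37 to 69 mm above this point, and stays there under load.
- block: Fixed wooden block 90 x 90 x 46 mm with a round hole of 52.5 mm, 40 mm deep, that holds the weight (floor of the hole 6 mm above the bench). Origin: centre of its underside.
- holder: Fixed wooden holder 62 (x) x 34 (y) x 36 mm with an upright slot 38 x 10 mm, 24 mm deep, in which the hook stands. Origin: centre of its underside.
- tray: Fixed shallow square wooden tray, 130 x 130 mm outside, rim 18 mm high, walls and floor 5 mm. Origin: centre of its underside.
- loupe: Bystander: black eye loupe, 38 mm wide, 40 mm tall. Origin: centre of its underside.
- oiljar: Bystander: small amber jar, 32 mm wide, 45 mm tall. Origin: centre of its underside.
- slim_weight: Bystander: slim brass weight without an eye, 28 mm wide, 75 mm tall. Origin: centre of its underside.

How it is judged (in metres and radians):
On the way, in this order (a step that is already met when the one before it is completed fails the run):
1. the eye presses the gate of the snap hook well in (value of joint gate above 0.25 rad and contact force between hook and weight above 1 N), for 0.05 s.
2. the weight hangs clear of the block by the hook, gate shut (height (world z) of weight above 0.05 m and value of joint gate below 0.12 rad and contact force between hook and weight above 2 N and contact force between weight and block below 0.2 N), for 0.3 s.
At the end, for the whole second after the job is handed in: The weight stands upright (within 0.08 rad) on the floor of the tray, inside its rim, at rest, with the hook still clipped in its eye (hook bowl within 90 mm of the weight's top), the gate shut (under 0.12 rad) and the hook at rest (x of weight in the frame of tray between -0.038 and 0.038 m and y of weight in the frame of tray between -0.038 and 0.038 m and z of weight in the frame of tray between 0.002 and 0.009 m and angle between weight's own z axis and vertical below 0.08 rad and value of joint gate below 0.12 rad and distance between hook_bowl and weight_top below 0.09 m and linear speed of weight below 0.02 m/s and linear speed of hook below 0.03 m/s); the robot touches nothing.
It fails at once if the hook and the weight are forced against each other with more than 30 N (contact force between hook and weight above 30 N).
It fails at once if the fingers handle the weight (contact force between the fingers and weight above 1 N).
It fails at once if the weight is dropped or pressed hard onto the tray (more than 40 N) (contact force between weight and tray above 40 N).
It fails at once if a bystander is moved by more than 15 mm (distance of any of loupe, oiljar, slim_weight from where it was at the start of the episode above 0.015 m).
It also fails if it takes over 59 s, if anything falls off the work surface, if the arm or the gripper's body presses on something with over 40 N, if the wrist force passes 120 N, or if a joint passes its speed limit or range.

## Working session

There is one attempt and no reset: what is moved stays moved. The work goes in short steps, Python scripts to look and compute and a tool call to move; the robot and the scene stay as the last step left them, time stands still between calls to the robot, and variables do not carry over. Pictures are saved under pics/ and viewed, about 8 in all and at most 12, crops included, and the job is handed in when it is done.

Besides the shell and the picture viewer there is one more tool, called after "Emit:" as name([rows], argument=value, ...), one row to a line, values as JSON. apply_moves: Moves the arm, as the interface text tells. Its arguments: {"type":"object","properties":{"targets":{"type":"array","items":{"type":"array"}},"hand":{"type":"number"},"squeeze":{"type":"number"}},"required":["targets"]}

```bash
mkdir -p pics; ls; cat > h.py <<'E'
import numpy as np, cv2
from cell import env
def save(p,n): cv2.imwrite(f'pics/{n}.png',p['image'][:,:,::-1])
def ray(p,u,v):
    K=p['camera_matrix'];T=np.linalg.inv(p['camera_from_world'])
    d=T[:3,:3]@np.linalg.solve(K,[u,v,1.]);return T[:3,3],d/np.linalg.norm(d)
def at_z(p,u,v,z):
    o,d=ray(p,u,v);return o+d*(z-o[2])/d[2]
def proj(p,X):
    T=p['camera_from_world'];c=T[:3,:3]@np.asarray(X,float)+T[:3,3];q=p['camera_matrix']@c;return q[:2]/q[2]
def tri(rs):
    A=0;b=0
    for o,d in rs:
        P=np.eye(3)-np.outer(d,d);A=A+P;b=b+P@o
    X=np.linalg.solve(A,b);return X,[np.linalg.norm(np.cross(X-o,d)) for o,d in rs]
E
python3 - <<'E'
from h import *
s=env.get_obs();print({k:np.round(v,3) for k,v in s.items()})
for c in('scene','top'):
    p=env.read_camera(c);save(p,c+'0');print(c,p['camera_matrix'].tolist(),np.round(np.linalg.inv(p['camera_from_world']),3).tolist())
    for n in('hook','hook_handle','weight','block','holder','tray','loupe','oiljar','slim_weight'):
        for r in env.regions_of(p,n)[:2]:
            m=r['region'];ys,xs=np.nonzero(m);print(n,round(r['conf'],2),np.round(r['rect']),m.sum(),xs.mean().round(1),ys.mean().round(1),np.round(at_z(p,xs.mean(),ys.mean(),0.03),3))
E
python3 - <<'E'
import cv2,numpy as np
a=cv2.imread('pics/scene0.png');b=cv2.imread('pics/top0.png')
E
```

```text
pics
{'time_s': np.float64(0.0), 'qpos': array([66.354, 18.438, -4.014, 83.177,  1.296, 78.541, -3.26 ]), 'joint_velocities': array([ 0.046,  0.018,  0.024,  0.071,  0.057, -0.032, -0.071]), 'effort': array([-0.0000e+00, -4.9130e+01, -4.0400e-01, -3.1253e+01, -6.4000e-02,
        4.4000e-02,  0.0000e+00]), 'tool_pos': array([ 0.269, -0.591,  0.221]), 'tool_rot': array([-1.7989e+02,  7.0000e-03,  2.4455e+01]), 'force': array([0.322, 0.44 , 0.03 ]), 'wrist_torque': array([-0.007, -0.025,  0.003]), 'grip_width': np.float64(0.087)}
scene [[513.950327412718, 0.0, 276.85364255228455], [0.0, 513.950327412718, 203.42447218267824], [0.0, 0.0, 1.0]] [[-0.173, 0.812, -0.557, 1.089], [0.985, 0.148, -0.091, 0.064], [0.009, -0.564, -0.825, 0.811], [0.0, 0.0, 0.0, 1.0]]
hook 0.83 [402. 159. 420. 207.] 469 409.6 180.3 [0.464 0.218 0.03 ]
hook 0.26 [149. 142. 239. 210.] 3832 194.0 173.4 [ 0.521 -0.19   0.03 ]
hook_handle 0.9 [401. 160. 417. 207.] 526 409.7 179.9 [0.463 0.218 0.03 ]
block 0.8 [279. 190. 328. 248.] 2146 303.6 223.2 [0.595 0.033 0.03 ]
holder 0.97 [392. 186. 413. 222.] 619 400.9 205.5 [
[... 764 characters left out ...]
59 [172. 248. 184. 264.] 237 176.8 256.8 [0.511 0.219 0.03 ]
weight 0.69 [255. 208. 278. 235.] 481 267.2 222.5 [0.585 0.03  0.03 ]
block 0.65 [247. 201. 293. 246.] 1425 267.4 223.8 [0.583 0.03  0.03 ]
holder 0.82 [173. 242. 196. 273.] 356 186.2 256.4 [0.512 0.2   0.03 ]
tray 0.7 [336. 227. 410. 303.] 3736 372.4 262.0 [ 0.504 -0.193  0.03 ]
tray 0.49 [254. 210. 277. 237.] 482 267.0 222.0 [0.586 0.031 0.03 ]
loupe 0.6 [216. 161. 232. 179.] 255 225.5 168.2 [0.702 0.122 0.03 ]
oiljar 0.51 [325. 139. 343. 160.] 219 332.6 149.2 [ 0.748 -0.111  0.03 ]
slim_weight 0.77 [265. 156. 277. 172.] 223 270.7 162.4 [0.717 0.025 0.03 ]
slim_weight 0.33 [177. 244. 197. 273.] 389 185.8 256.7 [0.511 0.2   0.03 ]
```

View pics/scene0.png

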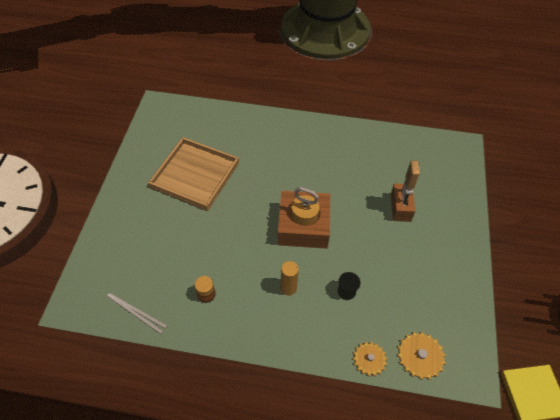

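View pics/top0.png

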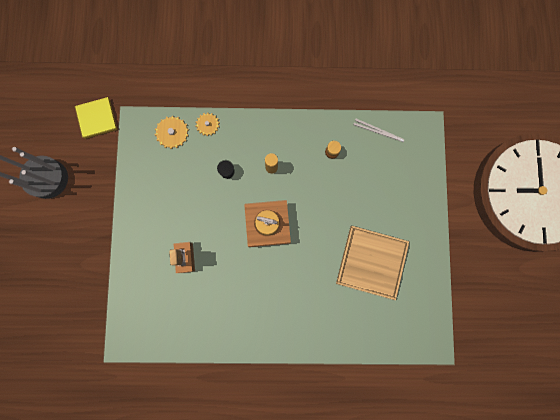

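The scene picture shows the weight in its block at about (304,210), the hook in its holder at (408,190), the tray at (194,173), and the bystanders at (348,286), (204,289) and (288,278). The top picture agrees: weight (267,222), hook (180,257), tray (373,262). I'll use a magnified crop to get orientations.

```bash
python3 - <<'E'
import cv2,numpy as np
a=cv2.imread('pics/scene0.png');b=cv2.imread('pics/top0.png')
r=lambda i,x,y,w:cv2.resize(i[y:y+w,x:x+w],(380,380),interpolation=cv2.INTER_CUBIC)
A=np.hstack([r(a,378,150,70),r(a,270,180,70)]);B=np.hstack([r(b,160,235,45),r(b,245,198,50)])
cv2.imwrite('pics/crop1.png',cv2.resize(np.vstack([A,B]),(600,600)))
E
```

```text
(no output)
```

View pics/crop1.png

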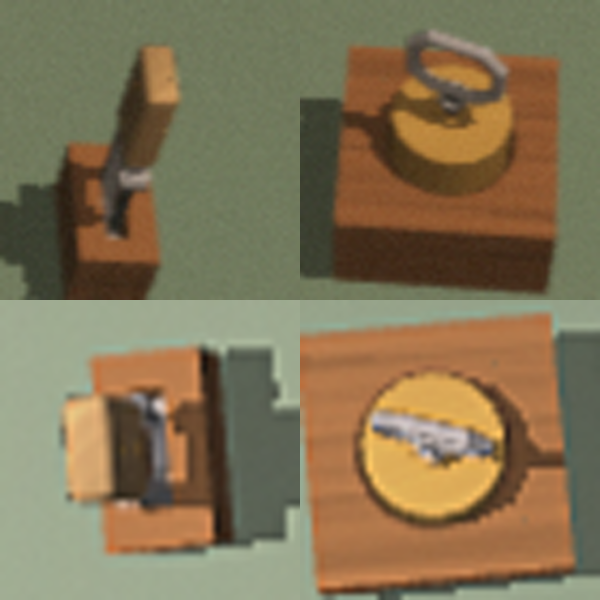

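The eye stands mostly along world y, turned about −15° in yaw, and the holder is turned about +4°. The gate side isn't clear from these views, so I'll move in and look with the wrist camera.

Emit:
apply_moves([
  [[251,342,97],[0,0,-0.35]],
  [[251,342,97],[0,0,-0.35]],
  [[251,342,97],[0,0,-0.35]],
  [[251,342,97],[0,0,-0.35]],
  [[251,342,97],[0,0,-0.35]],
  [[251,342,97],[0,0,-0.35]],
  [[251,342,97],[0,0,-0.35]],
  [[251,342,97],[0,0,-0.35]],
])

```text
time_s: 1.8
tool_pos: [0.5002, -0.2762, 0.3124]
tool_rot: [180.0, -0.0, 4.4]
force: [0.6, -0.4, 0.1]
grip_width: 0.0873
```

Emit:
apply_moves([
  [[0,350,0],[0,0,0]],
  [[0,350,0],[0,0,0]],
  [[0,350,0],[0,0,0]],
  [[0,350,0],[0,0,0]],
  [[0,350,0],[0,0,0]],
  [[0,350,0],[0,0,0]],
  [[0,350,0],[0,0,0]],
  [[0,350,0],[0,0,0]],
])

```text
time_s: 2.6
tool_pos: [0.4981, 0.0812, 0.3124]
tool_rot: [-179.8, -0.1, 5.2]
force: [0.0, 0.4, 0.4]
grip_width: 0.0869
```

```bash
cat >> h.py <<'E'
from scipy.spatial.transform import Rotation as Ro
def wrist():
    s=env.get_obs();p=env.read_camera('wrist')
    T=np.eye(4);T[:3,:3]=Ro.from_euler('xyz',s['tool_rot'],degrees=True).as_matrix();T[:3,3]=s['tool_pos'];p['wc']=T@p['mount'];p['s']=s;return p
def wray(p,u,v):
    K=p['camera_matrix'];x=(u-K[0,2])/K[0,0];y=(v-K[1,2])/K[1,1];t=np.hypot(x,y);k=np.sin(t)/t if t else 1
    d=p['wc'][:3,:3]@[x*k,y*k,np.cos(t)];return p['wc'][:3,3],d
def wz(p,u,v,z):
    o,d=wray(p,u,v);return o+d*(z-o[2])/d[2]
def wproj(p,X):
    c=p['wc'][:3,:3].T@(np.asarray(X)-p['wc'][:3,3]);r=np.hypot(c[0],c[1]);t=np.arctan2(r,c[2]);K=p['camera_matrix']
    return np.array([K[0,2]+K[0,0]*t*c[0]/r,K[1,2]+K[1,1]*t*c[1]/r])
E
python3 - <<'E'
from h import *
p=wrist();save(p,'w1');print(p['s']['time_s'],p['s']['tool_pos'],p['s']['tool_rot'],p['mount'].round(3).tolist(),p['camera_matrix'][:2].round(1).tolist())
for n in('hook','hook_handle','weight','block','holder'):
    for r in env.regions_of(p,n)[:2]: print(n,round(r['conf'],2),np.round(r['rect']))
E
```

```text
2.6 [0.4980823  0.08122223 0.31240181] [-1.79815955e+02 -8.94450531e-02  5.17362635e+00] [[0.001, -0.958, -0.287, 0.078], [1.0, 0.001, 0.001, 0.001], [-0.0, -0.287, 0.958, -0.162], [0.0, 0.0, 0.0, 1.0]] [[325.2, 0.0, 282.7], [0.0, 325.2, 205.0]]
hook 0.91 [170. 146. 201. 178.]
hook_handle 0.95 [168. 144. 200. 178.]
weight 0.78 [307.  88. 353. 132.]
weight 0.5 [169. 143. 199. 177.]
block 0.9 [291.  75. 361. 146.]
holder 0.61 [178. 128. 214. 178.]
holder 0.47 [405. 130. 503. 231.]
```

View pics/w1.png

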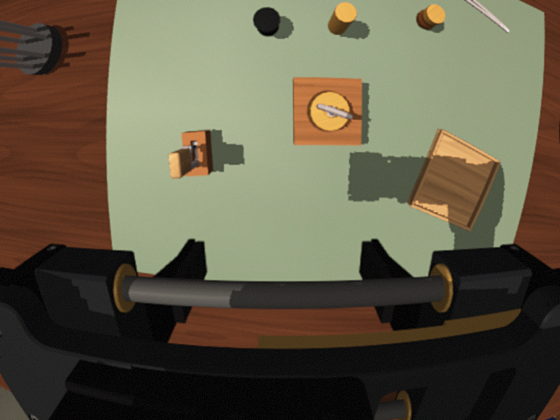

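The wrist view shows the hook handle at about (177,163), the weight's eye bar at (335,113) and the block at (327,110). The hook profile is still too small to read, so I'll go low beside it.

Emit:
apply_moves([
  [[-45,-15,-20],[0,0,0]],
  [[-45,-15,-60],[0,0,0]],
  [[-45,-15,-100],[0,0,0]],
  [[-45,-15,-140],[0,0,0]],
  [[-45,-15,-180],[0,0,0]],
  [[-45,-15,-215],[0,0,0]],
  [[-45,-15,-230],[0,0,0]],
  [[-45,-15,-230],[0,0,0]],
])

```text
time_s: 3.7
tool_pos: [0.4522, 0.0556, 0.0791]
tool_rot: [-180.0, 0.3, 4.3]
force: [-0.5, -0.5, 0.1]
grip_width: 0.0868
```

```bash
python3 - <<'E'
from h import *
p=wrist();save(p,'w2');print(p['s']['time_s'],p['s']['tool_pos'],p['s']['tool_rot'])
for n in('hook','hook_handle','weight','holder','block'):
    for r in env.regions_of(p,n)[:2]:
        m=r['region'];ys,xs=np.nonzero(m); print(n,round(r['conf'],2),np.round(r['rect']),xs.mean(),ys.mean())
im=p['image'];a=cv2.resize(im[0:200,0:280],(800,571),interpolation=cv2.INTER_CUBIC)
cv2.imwrite('pics/w2c.png',im[0:280][:,:,::-1].repeat(1,0) if 0 else cv2.resize(im[0:300],(800,429),interpolation=cv2.INTER_CUBIC)[:,:,::-1])
E
```

```text
3.7 [0.4522036  0.05564012 0.07914958] [-179.9624874     0.31620979    4.27259547]
hook 0.75 [  0. 119.  88. 189.] 34.73005493068271 151.3256604760659
hook_handle 0.74 [  0. 115.  88. 187.] 35.22156912854587 151.12752363915155
weight 0.94 [299.   0. 412.  75.] 348.2532624456259 31.685677460931206
holder 0.68 [ 58.  92. 128. 182.] 93.4076733228629 134.56271034328023
block 0.65 [265.   0. 414. 104.] 333.0211956521739 66.59239130434783
block 0.63 [297.   0. 409.  75.] 348.27649325626203 31.68224149004496
```

View pics/w2c.png

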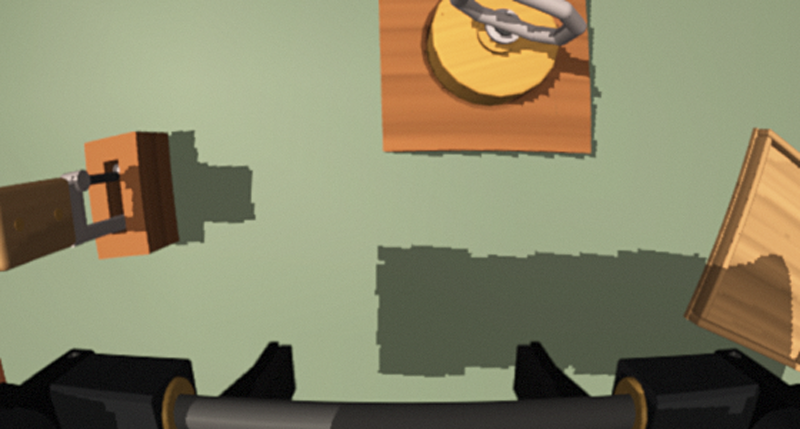

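The gate, with its dark lever and the pivot pin at (78,180), is on the upper side of the picture and the grey spine is on the lower side. So hook +x points along roughly world +x, and the hook enters the eye moving away from the robot. Next I'll take two wrist views fore and aft of the eye for the bar's height.

Emit:
apply_moves([
  [[0,-25,50],[0,0,0]],
  [[0,-25,100],[0,0,0]],
  [[0,-25,120],[0,0,0]],
  [[0,-25,120],[0,0,0]],
  [[0,-25,120],[0,0,0]],
])

```text
time_s: 4.5
tool_pos: [0.4547, 0.032, 0.2024]
tool_rot: [179.9, -0.1, 4.4]
force: [-0.3, -1.4, -0.3]
grip_width: 0.0869
```

```bash
cat >> h.py <<'E'
import pickle
def shoot(n,names=('weight','hook_handle','holder','block','tray')):
    p=wrist();save(p,n);R={}
    for k in names:
        r=env.regions_of(p,k)
        if r: R[k]=(r[0]['conf'],r[0]['region']);print(k,round(r[0]['conf'],2),np.round(r[0]['rect']))
    p['R']=R;pickle.dump(p,open(f'{n}.pkl','wb'));return p
E
python3 - <<'E'
from h import *
p=shoot('A');print(p['s']['tool_pos'],p['s']['tool_rot'])
E
```

```text
weight 0.81 [267.  34. 322.  89.]
hook_handle 0.75 [ 76. 114. 132. 154.]
holder 0.87 [109.  97. 153. 160.]
block 0.79 [247.  17. 342. 111.]
tray 0.68 [406.  94. 526. 226.]
[0.45473158 0.03198397 0.20240573] [ 1.79945825e+02 -1.16784674e-01  4.39685186e+00]
```

Emit:
apply_moves([
  [[50,0,0],[0,0,0]],
  [[100,0,0],[0,0,0]],
  [[150,0,-10],[0,0,0]],
  [[150,0,-20],[0,0,0]],
  [[150,0,-20],[0,0,0]],
  [[150,0,-20],[0,0,0]],
])

```text
time_s: 5.4
tool_pos: [0.6031, 0.0325, 0.1812]
tool_rot: [-180.0, 0.1, 4.4]
force: [-1.2, 0.3, -0.2]
grip_width: 0.0873
```

```bash
python3 - <<'E'
from h import *
p=shoot('B');print(p['s']['time_s'],p['s']['tool_pos'],p['s']['tool_rot'])
a=pickle.load(open('A.pkl','rb'));c=[]
for q in(a,p):
    u,v=wproj(q,[0.588,0.032,0.1]).round().astype(int);print(u,v)
    x0=max(u-60,0);y0=max(v-60,0);print(x0,y0);c.append(cv2.resize(q['image'][y0:y0+120,x0:x0+120],(400,400),interpolation=cv2.INTER_CUBIC))
cv2.imwrite('pics/AB.png',np.hstack(c)[:,:,::-1])
E
```

```text
weight 0.9 [254. 189. 313. 249.]
holder 0.85 [104. 224. 152. 279.]
block 0.95 [235. 161. 330. 258.]
tray 0.92 [408. 217. 505. 276.]
5.4 [0.60312704 0.03246084 0.18116204] [-1.79991674e+02  1.04368979e-01  4.44625353e+00]
295 45
235 0
281 230
221 170
```

View pics/AB.png

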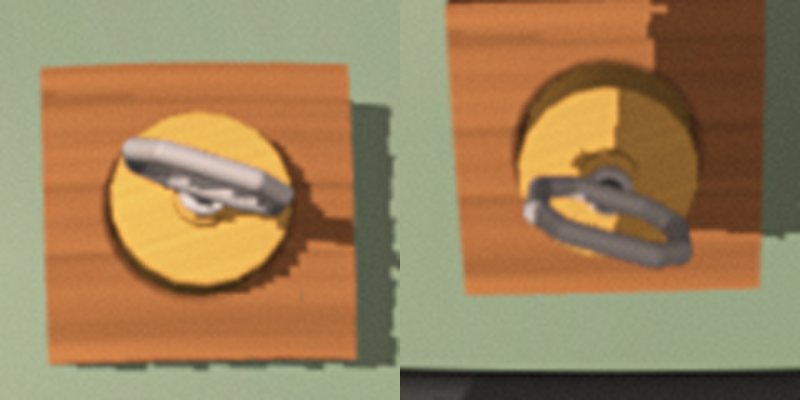

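Crop A on the left shows the lit top bar running from about (140,150) to (262,190). Crop B on the right shows the ring from the front, leaning towards −x by parallax as expected. I'll fit the ring model and the boxes to both views.

```bash
cat >> h.py <<'E'
from scipy.optimize import minimize
def iou(a,b): return (a&b).sum()/max(1,(a|b).sum())
def box_mask(p,c,yaw,sx,sy,z0,z1):
    R=Ro.from_euler('z',yaw,degrees=True).as_matrix()
    P=np.array([wproj(p,np.array([c[0],c[1],0])+R@[i*sx/2,j*sy/2,z]) for i in(-1,1) for j in(-1,1) for z in(z0,z1)])
    m=np.zeros((420,560),np.uint8);cv2.fillConvexPoly(m,cv2.convexHull((P*16).round().astype(np.int32)),1,cv2.LINE_8,4);return m>0
def ring_mask(p,x,y,h,yaw):
    c=np.array([(-11,0),(11,0),(18,-7),(18,-23),(11,-30),(-11,-30),(-18,-23),(-18,-7)])/1e3
    m=np.zeros((420*4,560*4),np.uint8);d=np.array([-np.sin(np.radians(yaw)),np.cos(np.radians(yaw))])
    for i in range(8):
        a,b=c[i],c[(i+1)%8]
        for t in np.linspace(0,1,9):
            q=a+(b-a)*t;X=np.array([x+d[0]*q[0],y+d[1]*q[0],h+q[1]]);u=wproj(p,X)
            r=325*.003/np.linalg.norm(X-p['wc'][:3,3])*4;cv2.circle(m,tuple((u*4+1.5).round().astype(int)),int(round(r)),1,-1)
    return cv2.resize(m*255,(560,420),interpolation=cv2.INTER_AREA)>127
def fit(f,x0,steps):
    best=None
    for k in range(2):
        s=np.vstack([x0]+[np.array(x0)+np.eye(len(x0))[i]*steps[i]*(1 if k==0 else -.7) for i in range(len(x0))])
        r=minimize(f,x0,method='Nelder-Mead',options=dict(initial_simplex=s,xatol=1e-4,fatol=1e-4,maxiter=250));x0=r.x
    return r
E
python3 - <<'E'
from h import *
A,B=[pickle.load(open(n+'.pkl','rb')) for n in 'AB']
M=[]
for p in(A,B):
    hsv=cv2.cvtColor(p['image'],cv2.COLOR_RGB2HSV);g=(hsv[...,1]<75)
    w=cv2.dilate(p['R']['weight'][1].astype(np.uint8),np.ones((7,7)))>0
    g&=w
    # drop green mat
    g&=~((hsv[...,0]>35)&(hsv[...,0]<90)&(hsv[...,1]>30)); M.append(g);print(g.sum())
f=lambda v:-sum(iou(ring_mask(p,*v),m) for p,m in zip((A,B),M))
r=fit(f,[.588,.032,.12,-15],[.006,.006,.012,8]);print('eye',r.x.round(4),r.fun)
for n in(0.11,.135):
    r2=fit(f,[.585,.032,n,-15],[.006,.006,.01,8]);print('eye',r2.x.round(4),r2.fun)
for nm,s,z in(('block',(.09,.09),(0,.046)),('holder',(.062,.034),(0,.036))):
    c0={'block':[.586,.03,4],'holder':[.515,.203,4]}[nm]
    r=fit(lambda v:-sum(iou(box_mask(p,v[:2],v[2],*s,*z),p['R'][nm][1]) for p in(A,B)),c0,[.01,.01,5]);print(nm,r.x.round(4),r.fun)
r=fit(lambda v:-iou(box_mask(A,v[:2],v[2],.03,.014,.078,.124),A['R']['hook_handle'][1]),[.515,.205,4],[.008,.008,5]);print('handle',r.x.round(4),r.fun)
r=fit(lambda v:-sum(iou(box_mask(p,v[:2],v[2],.13,.13,0,.018),p['R']['tray'][1]) for p in(A,)),[.505,-.193,-15],[.01,.01,5]);print('tray',r.x.round(4),r.fun)
v=[]
for p,m in zip((A,B),M):
    q=p['image'].copy();q[ring_mask(p,*r2.x)^m]=[255,0,255];v.append(q)
cv2.imwrite('pics/fit.png',np.hstack([cv2.resize(v[0][0:120,235:355],(400,400)),cv2.resize(v[1][170:290,221:341],(400,400))])[:,:,::-1])
E
```

```text
656
691
eye [  0.5819   0.03     0.1109 -12.7511] -1.6565319510524992
eye [  0.5819   0.03     0.1108 -13.199 ] -1.6572340425531915
eye [  0.5819   0.03     0.1109 -12.7867] -1.656266517206273
block [0.5822 0.0297 6.0078] -1.3834865790321267
holder [0.5083 0.2064 8.4496] -1.3984123812643947
handle [0.508  0.2028 6.8198] -0.84375
tray [  0.5027  -0.2009 -14.4843] -0.9656508534925123
```

View pics/fit.png

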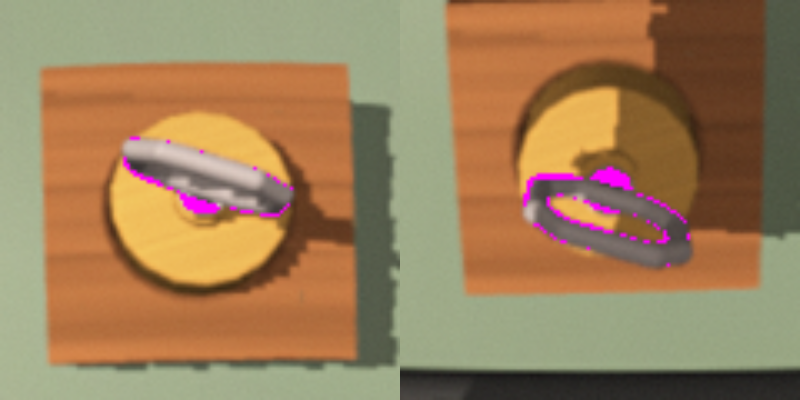

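The ring fit is tight: bar centre at (0.582, 0.030, 0.111), which is 45 mm above the weight's top and inside the stated range, yaw about −13°. The hook is near (0.508, 0.204). I'll move above the handle and refine.

Emit:
apply_moves([
  [[-20,20,30],[0,0,0]],
  [[-50,60,30],[0,0,0.02]],
  [[-70,105,30],[0,0,0.02]],
  [[-85,145,30],[0,0,0.02]],
  [[-95,171,30],[0,0,0.02]],
  [[-95,171,30],[0,0,0.02]],
  [[-95,171,30],[0,0,0.02]],
])

```text
time_s: 6.4
tool_pos: [0.5092, 0.2031, 0.2122]
tool_rot: [179.9, -0.1, 5.6]
force: [0.0, -0.4, -0.8]
grip_width: 0.0869
```

```bash
python3 - <<'E'
from h import *
C=shoot('C',('hook_handle','holder','hook'));print(C['s']['time_s'],C['s']['tool_pos'],C['s']['tool_rot'])
A=pickle.load(open('A.pkl','rb'))
if 'hook_handle' in C['R']:
  for ps in((C,),(A,C)):
    r=fit(lambda v:-sum(iou(box_mask(p,v[:2],v[2],.03,.014,.078,.124),p['R']['hook_handle'][1]) for p in ps),[.508,.203,6],[.008,.008,5]);print('handle',r.x.round(4),r.fun)
  r=fit(lambda v:-sum(iou(box_mask(p,v[:2],5,.03,.014,v[2]-.023,v[2]+.023),p['R']['hook_handle'][1]) for p in (A,C)),[.508,.203,.101],[.008,.008,.01]);print('handle z',r.x.round(4),r.fun)
r=fit(lambda v:-sum(iou(box_mask(p,v[:2],v[2],.062,.034,0,.036),p['R']['holder'][1]) for p in(A,C)),[.508,.203,6],[.01,.01,5]);print('holder',r.x.round(4),r.fun)
q=C['image'].copy();m=box_mask(C,*[(.508,.203),5,.03,.014,.078,.124]) if 0 else None
u,v=wproj(C,[.508,.204,.07]).astype(int);x0=max(u-75,0);y0=max(min(v-60,420-120),0);print(x0,y0)
cv2.imwrite('pics/C.png',cv2.resize(C['image'][y0:y0+120,x0:x0+150],(700,560),interpolation=cv2.INTER_CUBIC)[:,:,::-1])
E
```

```text
hook_handle 0.79 [270. 168. 289. 230.]
holder 0.7 [260. 151. 297. 213.]
hook 0.94 [271. 168. 288. 226.]
6.4 [0.50922726 0.20312397 0.21220586] [ 1.79929540e+02 -8.46815709e-02  5.62818642e+00]
handle [0.5096 0.2063 6.5901] -0.823766364551863
handle [0.5076 0.2061 6.1171] -1.5436780790633027
handle z [0.5075 0.2063 0.0959] -1.657778256421302
holder [0.5089 0.2056 5.8575] -1.458530278865207
205 133
```

View pics/C.png

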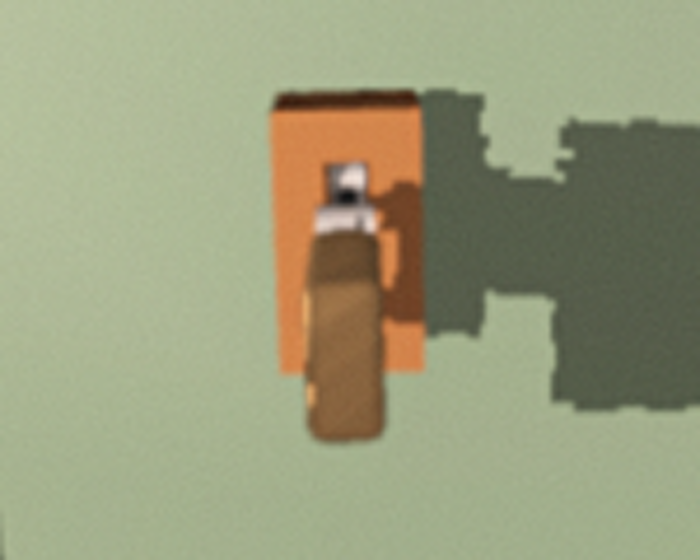

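The handle is centred in the picture at (345,340) and the slot at (346,180), in line with the tool yaw. I'll descend and grasp gently first.

Emit:
apply_moves([
  [[-1,3,-30],[0,0,0]],
  [[-1,3,-60],[0,0,0]],
  [[-1,3,-90],[0,0,0]],
  [[-1,3,-115],[0,0,0]],
  [[-1,3,-127],[0,0,0]],
  [[-1,3,-127],[0,0,0]],
])

```text
time_s: 7.2
tool_pos: [0.5075, 0.2047, 0.083]
tool_rot: [180.0, 0.2, 5.5]
force: [-0.2, -0.4, -0.5]
grip_width: 0.0865
```

Emit:
apply_moves([
  [[0,0,0],[0,0,0]],
  [[0,0,0],[0,0,0]],
  [[0,0,0],[0,0,0]],
  [[0,0,0],[0,0,0]],
  [[0,0,0],[0,0,0]],
  [[0,0,0],[0,0,0]],
  [[0,0,0],[0,0,0]],
  [[0,0,0],[0,0,0]],
], hand=5, squeeze=8)

```text
time_s: 8.0
tool_pos: [0.5083, 0.206, 0.0845]
tool_rot: [180.0, 0.0, 5.5]
force: [-1.1, -0.6, -0.8]
grip_width: 0.0309
```

Emit:
apply_moves([
  [[0,0,0],[0,0,0]],
  [[0,0,0],[0,0,0]],
  [[0,0,0],[0,0,0]],
  [[0,0,0],[0,0,0]],
  [[0,0,0],[0,0,0]],
])

```text
time_s: 8.5
tool_pos: [0.5083, 0.206, 0.0845]
tool_rot: [180.0, 0.0, 5.5]
force: [-0.0, -0.4, -0.4]
grip_width: 0.014
```

Emit:
apply_moves([
  [[0,0,0],[0,0,0]],
  [[0,0,0],[0,0,0]],
  [[0,0,0],[0,0,0]],
  [[0,0,15],[0,0,0]],
  [[0,0,35],[0,0,0]],
  [[0,0,60],[0,0,0]],
  [[0,0,76],[0,0,0]],
  [[0,0,76],[0,0,0]],
], squeeze=55)

```text
time_s: 9.3
tool_pos: [0.5101, 0.2069, 0.1637]
tool_rot: [-180.0, -0.3, 5.5]
force: [0.4, 0.3, -1.5]
grip_width: 0.0136
```

Emit:
apply_moves([
  [[5,-30,0],[0,0,-0.06]],
  [[11,-62,0],[0,0,-0.12]],
  [[17,-95,0],[0,0,-0.18]],
  [[23,-125,0],[0,0,-0.24]],
  [[27,-150,0],[0,0,-0.3]],
  [[30,-166,0],[0,0,-0.323]],
  [[30,-166,0],[0,0,-0.323]],
  [[30,-166,0],[0,0,-0.323]],
])

```text
time_s: 10.1
tool_pos: [0.538, 0.0414, 0.1604]
tool_rot: [-179.9, 0.1, -12.9]
force: [-0.4, -0.5, -1.2]
grip_width: 0.0135
```

```bash
python3 - <<'E'
from h import *
D=shoot('D',('hook_handle','hook','weight'));print(D['s']['time_s'],D['s']['tool_pos'],D['s']['tool_rot'],D['s']['force'],D['s']['grip_width'])
u,v=wproj(D,[.56,.035,.1]).astype(int);x0=max(u-75,0);y0=max(min(v-60,420-120),0);print(x0,y0)
for n,P in(('handle c',[.5383,.04,.177]),('bar',[.582,.03,.111])): print(n,wproj(D,P))
cv2.imwrite('pics/D.png',cv2.resize(D['image'][y0:y0+120,x0:x0+150],(750,600),interpolation=cv2.INTER_CUBIC)[:,:,::-1])
E
```

```text
hook_handle 0.73 [267. 198. 299. 322.]
hook 0.62 [268. 200. 299. 321.]
weight 0.65 [254. 120. 316. 184.]
10.1 [0.53803222 0.04138334 0.16035186] [-1.79942092e+02  5.20913698e-02 -1.28731321e+01] [-0.41736611 -0.46876446 -1.23300368] 0.013525496154541659
208 130
handle c [283.47612958 270.67880922]
bar [283.46805751 160.96138498]
```

View pics/D.png

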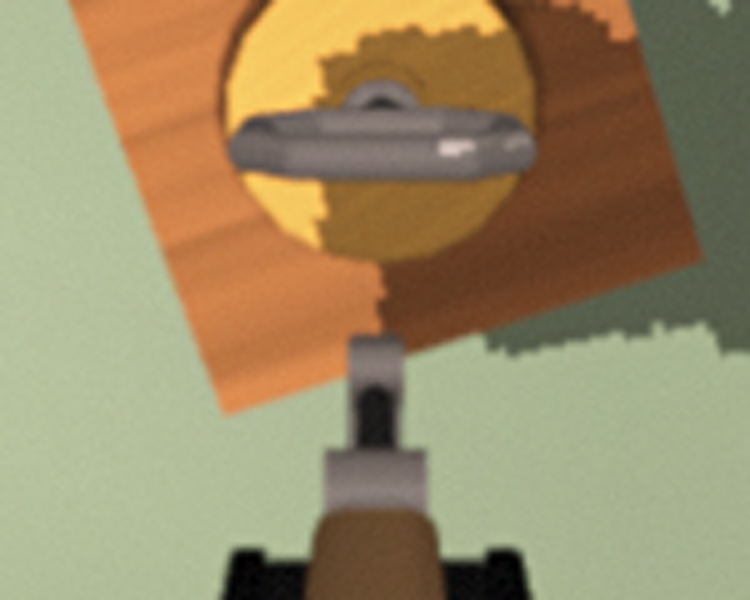

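In crop D the bar is level with its centre at (383,155), and the hook's nose at (377,345) points straight at it with the gate (dark) at (375,415). Before pressing I'll refit the bar's height with this third view and check where the nose projects.

```bash
python3 - <<'E'
from h import *
V={n:pickle.load(open(n+'.pkl','rb')) for n in 'ABD'}
for n,p in V.items():
    hsv=cv2.cvtColor(p['image'],cv2.COLOR_RGB2HSV);g=(hsv[...,1]<75)
    w=cv2.dilate(p['R']['weight'][1].astype(np.uint8),np.ones((7,7)))>0
    g&=w&~((hsv[...,0]>35)&(hsv[...,0]<90)&(hsv[...,1]>30));p['M']=g
for s in('ABD','AD','BD'):
    r=fit(lambda v:-sum(iou(ring_mask(V[k],*v),V[k]['M']) for k in s),[.582,.031,.113,-13],[.005,.005,.008,5]);print(s,r.x.round(4),r.fun)
# brass top circle height
def disc(p,x,y,z):
    a=np.linspace(0,2*np.pi,60);P=np.array([wproj(p,[x+.025*np.cos(t),y+.025*np.sin(t),z]) for t in a])
    m=np.zeros((420,560),np.uint8);cv2.fillConvexPoly(m,(P*16).round().astype(np.int32),1,cv2.LINE_8,4);return m>0
for s in('AB','BD'):
  def br(p):
    hsv=cv2.cvtColor(p['image'],cv2.COLOR_RGB2HSV);return None
  # use brass hue for mask, filled hull with ring pixels ignored
  W={}
  for k in s:
    hsv=cv2.cvtColor(V[k]['image'],cv2.COLOR_RGB2HSV);W[k]=(hsv[...,0]>17)&(hsv[...,0]<28)&(hsv[...,1]>110)&(cv2.dilate(V[k]['R']['weight'][1].astype(np.uint8),np.ones((5,5)))>0)
  r=fit(lambda v:-sum(iou(disc(V[k],*v)&~V[k]['M'],W[k]&~V[k]['M']) for k in s),[.582,.03,.066],[.005,.005,.008]);print('top',s,r.x.round(4),r.fun)
D=V['D'];o=np.array([.538,.0414,.0875]);R=Ro.from_euler('z',-12.9,degrees=True).as_matrix()
for nm,q in(('nose front',(18.5,0,8)),('nose tip',(15,0,17)),('gate piv',(12,0,54)),('handle front bottom',(15,0,66))):
    u=wproj(D,o+R@np.array(q)/1e3);print(nm,((u-[208,130])*5).round())
E
```

```text
ABD [  0.5819   0.03     0.1107 -12.9406] -2.521553845130569
AD [  0.5819   0.03     0.1109 -12.5473] -1.7423353318875707
BD [  0.5817   0.03     0.11   -12.9396] -1.6532362675243775
top AB [0.5849 0.0296 0.0467] -1.1778467866233084
top BD [0.5801 0.0314 0.0367] -0.8107596903974577
nose front [368. 323.]
nose tip [368. 364.]
gate piv [366. 476.]
handle front bottom [366. 488.]
```

The bar height agrees across view pairs at 0.1107 m. The brass-disc fit came out poor because of shadow on the brass, so I'm discarding it. The hook underside is at about 0.088 m, which puts the bar close to 23 mm. Now I'll advance, slowing near contact.

Emit:
apply_moves([
  [[8,-2,0],[0,0,0]],
  [[16,-4,0],[0,0,0]],
  [[23,-5,0],[0,0,0]],
  [[28,-6,0],[0,0,0]],
  [[32,-7,0],[0,0,0]],
  [[34,-8,0],[0,0,0]],
  [[34,-8,0],[0,0,0]],
])

```text
time_s: 11.0
tool_pos: [0.5715, 0.0326, 0.1602]
tool_rot: [-180.0, 0.1, -12.9]
force: [-3.8, 0.8, -0.1]
grip_width: 0.0138
```

Emit:
apply_moves([
  [[2,0,0],[0,0,0]],
  [[4,-1,0],[0,0,0]],
  [[6,-1,0],[0,0,0]],
  [[8,-2,0],[0,0,0]],
  [[8,-2,0],[0,0,0]],
])

```text
time_s: 11.5
tool_pos: [0.5805, 0.03, 0.1606]
tool_rot: [-180.0, 0.0, -13.0]
force: [-4.0, 2.1, 0.5]
grip_width: 0.0136
```

Emit:
apply_moves([
  [[2,0,0],[0,0,0]],
  [[4,-1,0],[0,0,0]],
  [[6,-1,0],[0,0,0]],
  [[6,-1,0],[0,0,0]],
])

```text
time_s: 11.9
tool_pos: [0.5858, 0.0289, 0.16]
tool_rot: [180.0, 0.1, -13.0]
force: [-5.3, 1.4, -0.0]
grip_width: 0.0135
```

```bash
python3 - <<'E'
from h import *
D=shoot('E',());print(D['s']['time_s'],D['s']['tool_pos'],D['s']['force'])
x0,y0=208,130
cv2.imwrite('pics/E.png',cv2.resize(D['image'][y0:y0+120,x0:x0+150],(750,600),interpolation=cv2.INTER_CUBIC)[:,:,::-1])
E
```

```text
11.9 [0.58582084 0.02889543 0.16002737] [-5.28880295e+00  1.39857762e+00 -4.86751459e-03]
```

View pics/E.png

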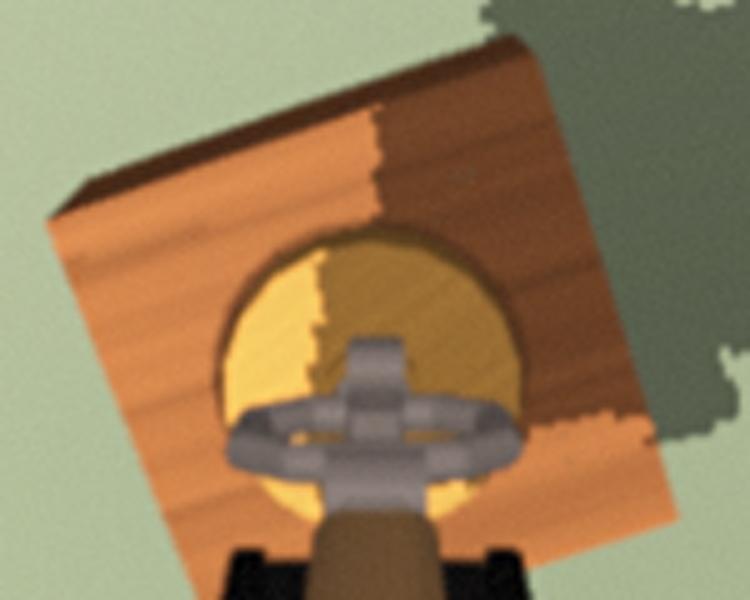

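The nose at (375,360) is through the ring and beyond the bar (row 460), and the steady force of about 5 N means the gate is yielding. I'll continue to the spine.

Emit:
apply_moves([
  [[2,0,0],[0,0,0]],
  [[4,-1,0],[0,0,0]],
  [[6,-1,0],[0,0,0]],
  [[6,-1,0],[0,0,0]],
])

```text
time_s: 12.35
tool_pos: [0.5916, 0.0277, 0.16]
tool_rot: [179.9, 0.1, -13.0]
force: [-6.6, 0.9, 0.1]
grip_width: 0.0131
```

Emit:
apply_moves([
  [[2,0,0],[0,0,0]],
  [[3,-1,0],[0,0,0]],
  [[3,-1,0],[0,0,0]],
])

```text
time_s: 12.65
tool_pos: [0.5947, 0.027, 0.1601]
tool_rot: [180.0, 0.1, -13.0]
force: [-5.8, 2.0, -0.0]
grip_width: 0.0138
```

Emit:
apply_moves([
  [[1,0,0],[0,0,0]],
  [[2,0,0],[0,0,0]],
  [[2,0,0],[0,0,0]],
])

```text
time_s: 12.95
tool_pos: [0.5968, 0.0268, 0.1603]
tool_rot: [180.0, 0.1, -13.0]
force: [-5.2, 1.1, 0.3]
grip_width: 0.0136
```

Emit:
apply_moves([
  [[1,0,0],[0,0,0]],
  [[2,-1,0],[0,0,0]],
  [[2,-1,0],[0,0,0]],
])

```text
time_s: 13.25
tool_pos: [0.5976, 0.0266, 0.1603]
tool_rot: [180.0, 0.3, -12.9]
force: [-8.4, 1.8, 2.5]
grip_width: 0.0138
```

The spine is reached: the force rises to 8 N and the arm lags its command. Now raise 15 mm slowly.

Emit:
apply_moves([
  [[0,0,3],[0,0,0]],
  [[0,0,6],[0,0,0]],
  [[0,0,8],[0,0,0]],
  [[0,0,10],[0,0,0]],
  [[0,0,11],[0,0,0]],
  [[0,0,12],[0,0,0]],
  [[0,0,12],[0,0,0]],
])

```text
time_s: 13.95
tool_pos: [0.5975, 0.0258, 0.171]
tool_rot: [179.9, 0.3, -13.0]
force: [-6.0, 2.1, -3.5]
grip_width: 0.0137
```

Emit:
apply_moves([
  [[0,0,1],[0,0,0]],
  [[-1,0,2],[0,0,0]],
  [[-2,0,3],[0,0,0]],
  [[-3,1,3],[0,0,0]],
  [[-3,1,3],[0,0,0]],
])

```text
time_s: 14.45
tool_pos: [0.5956, 0.0265, 0.1742]
tool_rot: [179.9, 0.1, -13.0]
force: [-2.6, 0.9, -12.4]
grip_width: 0.0135
```

The rise of 13.9 mm and the download of about 12 N fit the bar sitting in the bowl, with the weight leaning in its hole. I'll bring the hook back over the hole's axis before lifting.

Emit:
apply_moves([
  [[-2,0,0],[0,0,0]],
  [[-4,1,0],[0,0,0]],
  [[-6,1,0],[0,0,0]],
  [[-8,2,0],[0,0,0]],
  [[-9,2,0],[0,0,0]],
  [[-9,2,0],[0,0,0]],
])

```text
time_s: 15.05
tool_pos: [0.5876, 0.029, 0.1759]
tool_rot: [-180.0, -0.1, -13.0]
force: [-0.7, -0.4, -8.3]
grip_width: 0.0131
```

Emit:
apply_moves([
  [[0,0,2],[0,0,0]],
  [[0,0,4],[0,0,0]],
  [[0,0,6],[0,0,0]],
  [[0,0,6],[0,0,0]],
  [[0,0,6],[0,0,0]],
])

```text
time_s: 15.55
tool_pos: [0.5874, 0.0291, 0.1817]
tool_rot: [-180.0, -0.0, -13.0]
force: [0.1, 0.4, -9.3]
grip_width: 0.0134
```

```bash
python3 - <<'E'
from h import *
D=shoot('F',());print(D['s']['time_s'],D['s']['tool_pos'],D['s']['tool_rot'],D['s']['force'])
x0,y0=208,130
w=cv2.resize(D['image'][y0:y0+120,x0:x0+120],(400,400),interpolation=cv2.INTER_CUBIC)
p=env.read_camera('scene');u,v=proj(p,[.585,.03,.12]).astype(int)
s=cv2.resize(p['image'][v-35:v+35,u-35:u+35],(400,400),interpolation=cv2.INTER_CUBIC)
cv2.imwrite('pics/F.png',np.hstack([w,s])[:,:,::-1])
E
```

```text
15.55 [0.58743445 0.02906151 0.18166044] [-1.79999005e+02 -1.14529380e-02 -1.29569854e+01] [ 0.13609261  0.37236706 -9.29843175]
```

View pics/F.png

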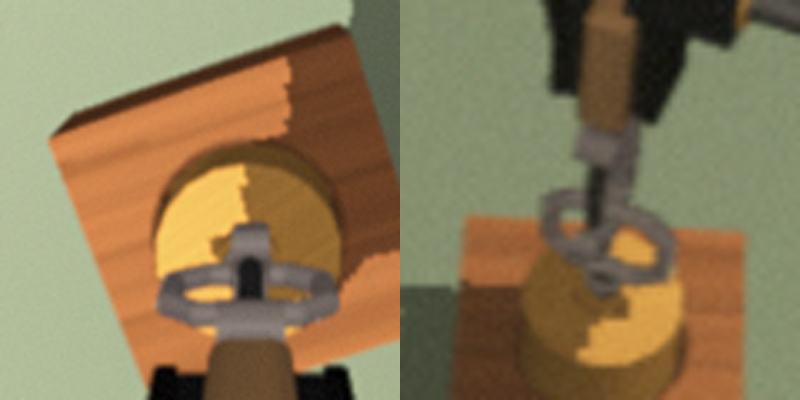

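Both views show the dark gate closed down to the nose, with the bar inside the hook and the weight raised. Now lift it clear.

Emit:
apply_moves([
  [[0,0,4],[0,0,0]],
  [[0,0,10],[0,0,0]],
  [[0,0,18],[0,0,0]],
  [[0,0,27],[0,0,0]],
  [[0,0,36],[0,0,0]],
  [[0,0,45],[0,0,0]],
  [[0,0,52],[0,0,0]],
  [[0,0,56],[0,0,0]],
])

```text
time_s: 16.45
tool_pos: [0.5877, 0.0291, 0.2387]
tool_rot: [-180.0, -0.1, -13.0]
force: [-0.8, -0.0, -9.9]
grip_width: 0.0137
```

Emit:
apply_moves([
  [[0,0,2],[0,0,0]],
  [[0,0,2],[0,0,0]],
  [[0,0,2],[0,0,0]],
  [[0,0,2],[0,0,0]],
  [[0,0,2],[0,0,0]],
  [[0,0,2],[0,0,0]],
])

```text
time_s: 17.05
tool_pos: [0.5873, 0.029, 0.2394]
tool_rot: [180.0, 0.0, -13.0]
force: [-0.3, 0.1, -9.5]
grip_width: 0.0138
```

Emit:
apply_moves([
  [[0,-1,0],[0,0,0]],
  [[-1,-4,0],[0,0,0]],
  [[-4,-12,0],[0,0,0]],
  [[-9,-23,0],[0,0,0]],
  [[-15,-41,0],[0,0,0]],
  [[-23,-63,0],[0,0,0]],
  [[-32,-88,0],[0,0,0]],
  [[-41,-113,0],[0,0,0]],
])

```text
time_s: 17.85
tool_pos: [0.5453, -0.0861, 0.2397]
tool_rot: [179.9, 0.0, -13.0]
force: [1.1, -0.4, -8.8]
grip_width: 0.0134
```

Emit:
apply_moves([
  [[-9,-25,0],[0,0,0]],
  [[-18,-50,0],[0,0,0]],
  [[-27,-72,0],[0,0,0]],
  [[-33,-90,0],[0,0,0]],
  [[-37,-101,0],[0,0,0]],
  [[-40,-109,0],[0,0,0]],
  [[-42,-112,0],[0,0,0]],
  [[-42,-113,0],[0,0,0]],
])

```text
time_s: 18.65
tool_pos: [0.5044, -0.1964, 0.2396]
tool_rot: [-180.0, -0.0, -12.9]
force: [0.7, 0.5, -9.8]
grip_width: 0.0133
```

Emit:
apply_moves([
  [[0,0,-5],[0,0,0]],
  [[0,0,-12],[0,0,0]],
  [[0,0,-20],[0,0,0]],
  [[0,0,-26],[0,0,0]],
  [[0,0,-30],[0,0,0]],
  [[0,0,-30],[0,0,0]],
  [[0,0,-30],[0,0,0]],
  [[0,0,-30],[0,0,0]],
])

```text
time_s: 19.45
tool_pos: [0.5046, -0.1971, 0.21]
tool_rot: [180.0, -0.0, -13.0]
force: [1.6, -0.2, -9.7]
grip_width: 0.0138
```

```bash
python3 - <<'E'
from h import *
for n in('G1',):
    p=shoot(n,('tray','weight'));print(p['s']['time_s'],p['s']['tool_pos'],p['s']['tool_rot'],p['s']['force'])
r=fit(lambda v:-iou(box_mask(p,v[:2],v[2],.13,.13,0,.018)&(np.arange(420)[:,None]<240),p['R']['tray'][1]&(np.arange(420)[:,None]<240)),[.503,-.2,-14],[.01,.01,5]);print('tray',r.x.round(4),r.fun)
for c in('top',):
    q=env.read_camera(c)
    for k in('tray','weight'):
        g=env.regions_of(q,k)
        if g: ys,xs=np.nonzero(g[0]['region']);print(c,k,round(g[0]['conf'],2),np.round(g[0]['rect']),at_z(q,np.mean(g[0]['rect'][::2]),np.mean(g[0]['rect'][1::2]),.01 if k=='tray' else .06).round(3))
a=p['image'];b=q['image'];u,v=proj(q,[.505,-.197,.05]).astype(int)
cv2.imwrite('pics/G.png',np.hstack([cv2.resize(a[60:300,160:400],(400,400)),cv2.resize(b[v-60:v+60,u-60:u+60],(400,400))])[:,:,::-1])
E
```

```text
tray 0.75 [227. 126. 346. 240.]
weight 0.92 [254. 166. 310. 228.]
19.45 [ 0.50464318 -0.19712155  0.21001396] [ 1.79986336e+02 -4.90952729e-02 -1.29658658e+01] [ 1.62651074 -0.17545615 -9.67383505]
tray [  0.5031  -0.1997 -14.5639] -0.7416392438968393
top tray 0.79 [333. 225. 399. 305.] [ 0.497 -0.184  0.01 ]
```

View pics/G.png

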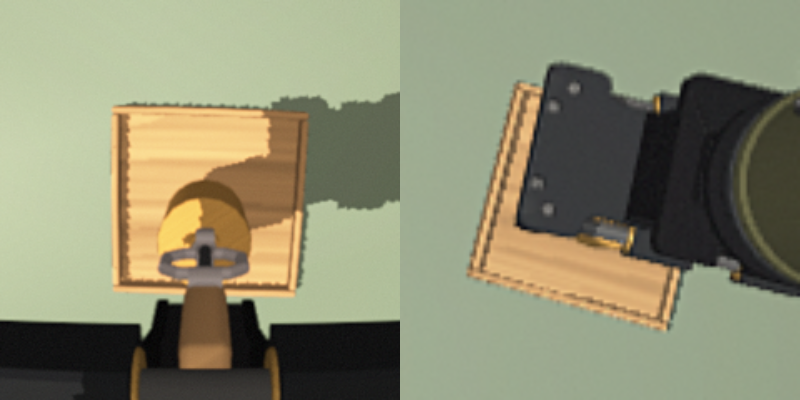

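The weight hangs over the tray, centred sideways (weight at column 204, tray at 208), and the numeric fit puts the tray at (0.503, −0.200) against my weight at about (0.504, −0.197). Now lower gently.

Emit:
apply_moves([
  [[0,-2,-4],[0,0,0]],
  [[0,-2,-10],[0,0,0]],
  [[0,-2,-17],[0,0,0]],
  [[0,-2,-23],[0,0,0]],
  [[0,-2,-27],[0,0,0]],
  [[0,-2,-29],[0,0,0]],
  [[0,-2,-30],[0,0,0]],
])

```text
time_s: 20.45
tool_pos: [0.5043, -0.1989, 0.1793]
tool_rot: [-180.0, 0.0, -13.0]
force: [0.2, -0.6, -8.8]
grip_width: 0.0136
```

Emit:
apply_moves([
  [[0,0,-1],[0,0,0]],
  [[0,0,-2],[0,0,0]],
  [[0,0,-3],[0,0,0]],
  [[0,0,-4],[0,0,0]],
  [[0,0,-4],[0,0,0]],
])

```text
time_s: 20.95
tool_pos: [0.5042, -0.1989, 0.1754]
tool_rot: [180.0, 0.0, -13.0]
force: [0.3, 0.5, -9.1]
grip_width: 0.0135
```

Emit:
apply_moves([
  [[0,0,-1],[0,0,0]],
  [[0,0,-2],[0,0,0]],
  [[0,0,-3],[0,0,0]],
  [[0,0,-4],[0,0,0]],
  [[0,0,-4],[0,0,0]],
])

```text
time_s: 21.45
tool_pos: [0.5047, -0.1992, 0.1724]
tool_rot: [180.0, -0.1, -13.0]
force: [-2.1, -0.5, -0.4]
grip_width: 0.0135
```

Touchdown at about 0.173: the load went to zero. I'll lower the hook until its bowl sits lightly on the eye's lower bar, then release.

Emit:
apply_moves([
  [[0,0,-2],[0,0,0]],
  [[0,0,-4],[0,0,0]],
  [[0,0,-6],[0,0,0]],
  [[0,0,-8],[0,0,0]],
  [[0,0,-10],[0,0,0]],
  [[0,0,-11],[0,0,0]],
  [[0,0,-11],[0,0,0]],
])

```text
time_s: 22.15
tool_pos: [0.5042, -0.1989, 0.1603]
tool_rot: [-180.0, 0.0, -13.0]
force: [-0.0, 1.5, -1.6]
grip_width: 0.0137
```

Emit:
apply_moves([
  [[0,0,-1],[0,0,0]],
  [[0,0,-2],[0,0,0]],
  [[0,0,-2],[0,0,0]],
  [[0,0,-2],[0,0,0]],
])

```text
time_s: 22.55
tool_pos: [0.5043, -0.199, 0.1585]
tool_rot: [180.0, 0.0, -13.0]
force: [0.2, -0.2, -1.5]
grip_width: 0.0139
```

Emit:
apply_moves([
  [[0,0,-1],[0,0,0]],
  [[0,0,-1],[0,0,0]],
  [[0,0,-1],[0,0,0]],
])

```text
time_s: 22.85
tool_pos: [0.5043, -0.199, 0.1575]
tool_rot: [180.0, 0.0, -13.0]
force: [0.5, -0.1, -1.4]
grip_width: 0.0138
```

Emit:
apply_moves([
  [[0,0,-1],[0,0,0]],
  [[0,0,-1],[0,0,0]],
  [[0,0,-1],[0,0,0]],
])

```text
time_s: 23.15
tool_pos: [0.5043, -0.1989, 0.1566]
tool_rot: [180.0, 0.0, -13.0]
force: [0.1, -1.1, -0.5]
grip_width: 0.0133
```

Emit:
apply_moves([
  [[0,0,-1],[0,0,0]],
  [[0,0,-1],[0,0,0]],
  [[0,0,-1],[0,0,0]],
])

```text
time_s: 23.45
tool_pos: [0.5045, -0.199, 0.1562]
tool_rot: [180.0, -0.0, -13.0]
force: [-1.5, -0.2, 4.5]
grip_width: 0.0135
```

The bowl is in contact with the lower bar. Ease back 0.5 mm, then open.

Emit:
apply_moves([
  [[0,0,0.5],[0,0,0]],
  [[0,0,0.5],[0,0,0]],
], squeeze=5)

```text
time_s: 23.65
tool_pos: [0.5045, -0.1994, 0.1563]
tool_rot: [180.0, -0.0, -13.0]
force: [-0.5, -0.1, 2.4]
grip_width: 0.0142
```

Emit:
apply_moves([
  [[0,0,0],[0,0,0]],
  [[0,0,0],[0,0,0]],
  [[0,0,0],[0,0,0]],
  [[0,0,0],[0,0,0]],
  [[0,0,0],[0,0,0]],
  [[0,0,0],[0,0,0]],
], hand=60)

```text
time_s: 24.25
tool_pos: [0.5043, -0.1989, 0.156]
tool_rot: [-180.0, 0.0, -13.0]
force: [0.1, -0.4, 0.2]
grip_width: 0.0536
```

```bash
python3 - <<'E'
from h import *
p=shoot('H',('hook_handle','hook','weight'));print(p['s']['time_s'],p['s']['tool_pos'],p['s']['force'],p['s']['grip_width'])
cv2.imwrite('pics/H.png',cv2.resize(p['image'][100:340,120:440],(800,600))[:,:,::-1])
E
```

```text
hook_handle 0.73 [264. 196. 299. 281.]
hook 0.68 [269. 198. 300. 280.]
24.25 [ 0.50428646 -0.19893557  0.15597364] [ 0.06232732 -0.42632009  0.16646269] 0.05357130136540905
```

The picture limit is reached, so I rely on numbers. The detected handle is still between the fingers but shorter in the image (rows 196–281), so it is leaning in its own plane towards the camera side. I'll withdraw straight up.

Emit:
apply_moves([
  [[0,0,3],[0,0,0]],
  [[0,0,10],[0,0,0]],
  [[0,0,20],[0,0,0]],
  [[0,0,35],[0,0,0]],
  [[0,0,55],[0,0,0]],
  [[0,0,80],[0,0,0]],
  [[0,0,105],[0,0,0]],
  [[0,0,130],[0,0,0]],
], hand=75)

```text
time_s: 25.25
tool_pos: [0.5045, -0.199, 0.2887]
tool_rot: [180.0, -0.1, -13.0]
force: [0.8, -0.6, 0.8]
grip_width: 0.0752
```

Emit:
apply_moves([
  [[0,0,10],[0,0,0]],
  [[-20,60,10],[0,0,0]],
  [[-30,110,10],[0,0,0]],
  [[-30,160,10],[0,0,0]],
  [[-30,160,10],[0,0,0]],
  [[-30,160,10],[0,0,0]],
])

```text
time_s: 25.85
tool_pos: [0.4743, -0.0362, 0.2966]
tool_rot: [180.0, -0.1, -12.6]
force: [-0.0, -0.0, 0.0]
grip_width: 0.0751
```

```bash
python3 - <<'E'
from h import *
s=env.get_obs();print(s['time_s'],s['tool_pos'],s['force'])
for c in('top','scene'):
    q=env.read_camera(c);save(q,c+'1');R={}
    for k in('tray','weight','hook','hook_handle','gate','loupe','oiljar','slim_weight'):
        for g in env.regions_of(q,k)[:1]:
            ys,xs=np.nonzero(g['region']);R[k]=g['region'];print(c,k,round(g['conf'],2),np.round(g['rect']),at_z(q,xs.mean(),ys.mean(),.03).round(3))
    print({n:proj(q,P).round() for n,P in(('weight bottom',(.5035,-.199,.005)),('weight top',(.5035,-.199,.065)),('bar',(.5035,-.199,.11)))})
    hsv=cv2.cvtColor(q['image'],cv2.COLOR_RGB2HSV)
# second look for motion
for k in range(2):
    q=env.read_camera('scene')
    for n in('hook_handle','weight'):
        for g in env.regions_of(q,n)[:1]: ys,xs=np.nonzero(g['region']);print(n,xs.mean().round(1),ys.mean().round(1),g['rect'])
E
```

```text
25.85 [ 0.47427212 -0.03620044  0.29662585] [-0.02621709 -0.04806004  0.03832529]
top hook_handle 0.61 [326. 140. 343. 159.] [ 0.748 -0.112  0.03 ]
top loupe 0.52 [217. 160. 234. 177.] [0.702 0.121 0.03 ]
top oiljar 0.52 [325. 138. 341. 157.] [ 0.749 -0.111  0.03 ]
top slim_weight 0.78 [267. 156. 279. 173.] [0.714 0.024 0.03 ]
{'weight bottom': array([372., 262.]), 'weight top': array([379., 262.]), 'bar': array([385., 262.])}
scene tray 0.62 [151. 140. 240. 211.] [ 0.531 -0.187  0.03 ]
scene weight 0.84 [180. 135. 208. 181.] [ 0.494 -0.198  0.03 ]
scene hook 0.98 [174. 104. 190. 151.] [ 0.401 -0.249  0.03 ]
scene hook_handle 0.6 [170. 103. 191. 153.] [ 0.402 -0.248  0.03 ]
scene loupe 0.94 [338. 271. 362. 302.] [0.703 0.123 0.03 ]
scene oiljar 0.87 [193. 276. 215. 302.] [ 0.752 -0.11   0.03 ]
scene slim_weight 0.64 [278. 263. 296. 295.] [0.707 0.024 0.03 ]
{'weight bottom': array([193., 173.]), 'weight top': array([189., 154.]), 'bar': array([186., 138.])}
hook_handle 181.8 123.3 [171.8, 100.8, 191.7, 152.9]
weight 193.2 161.8 [178.3, 135.9, 209.6, 179.5]
hook_handle 181.7 123.2 [172.1, 102.4, 194.3, 151.0]
weight 193.1 162.1 [177.1, 132.9, 208.7, 183.9]
```

Emit:
apply_moves([
  [[0,50,0],[0,0,0]],
  [[0,100,0],[0,0,0]],
  [[0,150,0],[0,0,0]],
  [[0,200,0],[0,0,0]],
  [[0,200,0],[0,0,0]],
  [[0,200,0],[0,0,0]],
  [[0,200,0],[0,0,0]],
  [[0,200,0],[0,0,0]],
])

```text
time_s: 27.85
tool_pos: [0.4748, 0.1591, 0.2959]
tool_rot: [180.0, 0.0, -13.1]
force: [0.4, -0.7, 0.1]
grip_width: 0.0751
```

```bash
python3 - <<'E'
from h import *
for c in('top','scene'):
    q=env.read_camera(c);save(q,c+'2')
    for k in('tray','weight','hook','hook_handle'):
        for g in env.regions_of(q,k)[:1]:
            ys,xs=np.nonzero(g['region']);print(c,k,round(g['conf'],2),np.round(g['rect'],1),xs.mean().round(1),ys.mean().round(1),at_z(q,xs.mean(),ys.mean(),{'tray':.01,'weight':.065}.get(k,.16)).round(3))
s=env.get_obs();print(s['time_s'],s['tool_pos'],s['force'])
E
```

```text
top tray 0.96 [335.2 226.7 410.9 304. ] 370.8 262.6 [ 0.503 -0.194  0.01 ]
top weight 0.85 [361.2 250.6 389.2 274.4] 374.0 263.4 [ 0.501 -0.189  0.065]
top hook 0.9 [381.6 246.  402.7 270.7] 390.8 258.0 [ 0.509 -0.198  0.16 ]
top hook_handle 0.74 [384.2 247.8 401.9 267.6] 390.8 257.8 [ 0.51  -0.198  0.16 ]
scene tray 0.64 [151.8 141.9 238.5 210.5] 193.8 177.6 [ 0.517 -0.194  0.01 ]
scene weight 0.69 [176.9 134.5 211.1 180.5] 192.8 161.5 [ 0.52  -0.188  0.065]
scene hook 0.6 [171.6 102.1 191.8 152.5] 181.2 123.3 [ 0.515 -0.197  0.16 ]
scene hook_handle 0.56 [171.2 101.2 190.2 154.3] 181.6 124.0 [ 0.516 -0.196  0.16 ]
28.35 [0.47432421 0.1609823  0.29610842] [-0.28058685 -0.9947982  -0.69980833]
```

The readings held steady over more than two seconds. The weight is within about 10 mm of the tray's centre, the hook is standing in the eye, and the arm is clear. Handing in.

```bash
python3 -c "
from cell import env
print(env.sign_off())"
```

```text
the job is handed in; nothing more can be done
None
```

I clipped the hook onto the eye, lifted the weight out of its block by the hook, set it down in the tray and let go. The job was handed in at about 28 s of the 59 s allowed; no verdict was reported.

**Clipping:** I measured the eye's bar at 0.111 m above the bench. The gate gave way at about 4–6 N, and the force reached about 8 N when the bar met the spine. A picture after clipping showed the gate shut on the nose with the bar inside.

**Lift and placing:** The weight hung freely at about 8 N. It touched down gently, with the load falling smoothly to zero. I then lowered the hook until it rested on the eye's lower bar before opening the fingers.

**Last checks:**
- **Weight:** It is within about 10 mm of the tray's centre in the top view. Its place in the scene camera did not change between checks about 2 s apart.
- **Hook:** It stands in the eye and leans slightly. Its place did not change between those checks either.
- **Bystanders:** Each was within about 5 mm of where it started.
- **Arm:** It is clear of everything.

**What failed or stayed unchecked:**
- A fit to check the height of the brass top failed because of shadow, so I discarded it. The bar height rests on the ring fits, which agreed with each other to about 1 mm.
- I used all 12 pictures before the release. The final state, including the gate being shut, was checked only from network detections or inferred, not seen.

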